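# Seat the reamer cone on the citrus press

### The arm

A 7-joint arm with a two-finger parallel gripper is mounted at the origin on a cart in front of the work surface, level with it; the furniture and walls round the work are solid. World frame = base frame: x ahead of the robot, y to its left, z up, the work surface at z = 0. Lengths are in m, angles in rad, forces in N, time in s.
With the tool pointing down it reaches from about 0.35 to 0.9 m from the base axis. Payload 8.1 kg.
Tool frame: the origin (TCP) lies between the finger pads; the fingertips stand 11 mm ahead of it and the grasp point (between the pads) lies 8 mm behind it; z points along the fingers, y is the line along which they close (so a half turn about z gives the same grasp; the last joint's range is limited). The gripper opens to 92 mm and grips with 3 to 60 N. Pads are 19 mm wide; open, the fingers measure 130 mm over their backs; the gripper's body (75 mm by 190 mm) begins 47 mm behind the grasp point.
Start: joints at [1.118, 0.434, 0.025, 1.573, -0.012, 1.134, -0.075], TCP at [0.214, -0.587, 0.238] pointing down, gripper open.
Joint ranges: [-2.62, 2.62], [-0.44, 2.09], [-1.27, 1.32], [0.08, 2.57], [-1.32, 4.46], [0.12, 2], [-2.74, 2.74]. Speed limits (rad/s): [2.22, 2.22, 3.01, 3.01, 3.14, 3.14, 3.14].

### API

Orientations are given as a rotation vector (axis times angle).
In Python, from cell import observe, get_image, camera_params, sign_off gives the robot as it stands.
- The arm moves only by the shell command python3 -m pendant 'ROWS' [FORCE]. ROWS is JSON, one flat list of numbers, 7 for each row, row after row: the shift along the tool's x, y, z in m, then the turn, a rotation vector about the tool's x, y, z in rad, then the finger opening in m, from 0 to 0.0918. In form: [dx, dy, dz, rx, ry, rz, jaw, dx, dy, dz, rx, ry, rz, jaw, ...]. A call has 1 to 10 rows; each row shifts and turns the commanded pose from where the row before left it, along the tool's axes as they then stand; what a row does not reach is not made up. A row lasts 1/8 s, in which the tool goes at most 62.5 mm and 10.7 degrees, less where a joint would pass 70% of its speed; a pose out of reach is approached as far as the arm can. A call is refused whole if a number of a shift passes 0.0625 or a number of a turn 0.188, either way. A call with a gripper value outside its range is refused whole. The fingers move at their own pace and stop on an object; FORCE is the grip in N (left out, the last holds). Time passes only in rows, so rows that do not move let the fingers close. It gives the time, the measured TCP pose, the force, the opening and the grip force at its end, in the units of the state.
- observe(): the state, without advancing time (a new reading comes with each control period).
- get_image(name): name is "scene" or "top" or "wrist"; returns the picture (480x640x3 uint8, red, green, blue); there is no depth.
- camera_params(name): a dict with "intrinsics" (3x3 intrinsics, pixels), "eye" and "rotation" of the camera in the world; the wrist camera has in their place "T_tool_cam" (4x4, takes a point from camera to tool coordinates, whose origin is the TCP and whose axes are the flange's). Camera axes: x right, y down, z forward; pixel columns grow to the right and rows downward; lengths in m; the calibration is good to about 2 mm. A picture is of the moment at which its call begins: read the wrist's pose just before it. camera_params takes no time and is no camera call.
- sign_off(): hands the job in; it is judged then, once.
The state is a dict: "clock": time; "joints": joint angles; "dq": joint speeds; "joint_efforts": joint torques, N m; "position": TCP position; "ee_rot": TCP orientation; "force": force on the tool from outside, world axes, zero at the start; "ft_torque": the same for the moment, N m; "width": opening from 0.0 (shut) to 1.0 (fully open); "gripper_force": force on a finger pad.
Only numpy, scipy, OpenCV 4.12 (cv2) and the standard library are available. Lean on these libraries where they do the work, as an engineer would, in place of code of your own. Each camera call takes 0.05 s, during which the arm holds its last target. There are 200 camera calls.

### The job

Get the citrus press ready for the lemons: pick up the white reamer cone and fit it over the spindle of the press. The spindle's two unequal wings go into the cone's two unequal slots in one orientation only and may have stopped anywhere within about 50 degrees either side of the pouring lip, so turn the cone on the spindle with light pressure, never forcing it, until it drops, and leave it upright and fully home on its seat in the dish. Leave the tumbler where it is.

Things in the scene. Friction and masses are not known exactly. Their poses are not given: they have to be found in the camera images.
- reamer_center (a point): Centre, half-way up (52.5 mm above its foot), of the loose white reamer cone, standing upright on the worktop: 105 mm tall, 0.1 to 0.2 kg, z up its axis. A ribbed dome over a round skirt, with a flat finger crest on top. Widest, 48 mm, at 20 to 26 mm above the foot.
- reamer_crest (a point): Point on the reamer's axis in the middle of its finger crest, 88 mm above the foot; axes as reamer_center. The crest is an upright flat blade 12 mm thick (along y) and 32 mm wide (along x), its faces free from 70 to 105 mm above the foot.
- reamer_foot (a point): Centre of the reamer's underside; axes as reamer_center. The lowest 20 mm is a skirt 44 mm across with an upright bore 21 mm wide, 44 mm deep. Two slots cut the skirt wall, 20 mm high and open at the foot: 12 mm wide on the -x side (a bead sits on the dome above it), 7 mm wide on the +x side.
- press_seat (a point): Seat of the reamer's foot: centre of the round plinth (54 mm across, on the spindle's axis) in the dish of the fixed citrus press, 62 mm above the worktop. z up; -x points to the black pouring lip. Unmatched, the foot stands on the wings 18 mm above the seat, the spindle's post in its bore; with the slots matched to about 5 degrees it goes down to the seat.
- spindle_top (a point): Top of the spindle, 36 mm above the seat; axes as press_seat, not turning with it. Post 18 mm thick, its top 6 mm tapered to 8 mm. Two flat-topped wings 18 mm high reach 16 mm from the axis: one 9 mm thick, opposite it one 4 mm thick. The thick one points within 0.9 rad of the lip; the angle is not given. Spindle and plinth yield 8 mm down on a spring (3 to 15 N); light rubbing does not turn them.
- reamer: The whole reamer cone; origin at the centre of its underside, axes as reamer_center.
- press: The whole citrus press with its spindle: a round steel housing 140 mm across, with a rim round the dish that rises to 74 mm above the worktop. Origin at the centre of its underside on the worktop, axes as press_seat.
- tumbler: Loose clear drinking glass, 81 mm across, 93 mm high, standing between the reamer and the press near the front edge; a bystander. Origin at the centre of its underside.

How it is judged:
By the outcome, as a careful person would: the job done as asked, in the order asked, and still so for the second after the job is handed in, with the robot touching nothing.
It also fails if it takes over 64 s, if anything falls off the work surface, if the arm or the gripper's body presses on something with over 40 N, if the wrist force passes 120 N, or if a joint passes its speed limit or range.

## Working session

There is one attempt and no reset: what is moved stays moved. The work goes in short steps, Python scripts to look and compute and a shell command to move; the robot and the scene stay as the last step left them, time stands still between calls to the robot, and variables do not carry over. Pictures are saved under pics/ and viewed, at most 10 in all, crops included, and the job is handed in when it is done.

```bash
mkdir -p pics
cat > h.py <<'E'
import numpy as np, cv2
from scipy.spatial.transform import Rotation as R
from cell import observe, get_image, camera_params
def save(n,im,f): cv2.imwrite(f'pics/{f}.png',im[:,:,::-1])
def cam(n,s=None):
    p=camera_params(n);K=np.array(p['intrinsics'])
    if n=='wrist':
        s=s or observe();T=np.array(p['T_tool_cam']);Rt=R.from_rotvec(s['ee_rot']).as_matrix()
        return K,np.array(s['position'])+Rt@T[:3,3],Rt@T[:3,:3]
    return K,np.array(p['eye']),np.array(p['rotation'])
def ray(n,u,v,z,s=None):
    K,e,Q=cam(n,s);d=Q@np.linalg.inv(K)@[u,v,1];return e+d*(z-e[2])/d[2]
def proj(n,P,s=None):
    K,e,Q=cam(n,s);c=K@(Q.T@(np.array(P)-e));return c[:2]/c[2]
E
python3 - <<'E'
from h import *
s=observe();print(s)
for n in ('scene','top'):
    im=get_image(n);save(n,im,n+'0');K,e,Q=cam(n);print(n,K[0,0],e,Q.round(3).tolist())
a=[cv2.imread(f'pics/{n}0.png') for n in('scene','top')]
cv2.imwrite('pics/both.png',cv2.resize(np.vstack(a),None,fx=.6,fy=.6))
print(camera_params('wrist')['T_tool_cam'])
E
```

```text
{'clock': 0.0, 'joints': array([ 1.11839192,  0.43523357,  0.02494135,  1.57409544, -0.01158682,
        1.13400422, -0.07511703]), 'dq': array([ 0.00129219, -0.00069292,  0.00025275,  0.00022538, -0.0006961 ,
        0.00117408, -0.00169204]), 'joint_efforts': array([-1.27895428e-04, -6.67845154e+01,  9.85108986e-01, -3.14460003e+01,
       -6.04064343e-02,  4.29231639e-02,  1.53913911e-04]), 'position': array([ 0.21398609, -0.58669643,  0.23693866]), 'ee_rot': array([-3.09216068e+00, -5.46325026e-01,  6.56082409e-04]), 'force': array([ 0.048609  ,  0.15868565, -0.18517732]), 'ft_torque': array([ 0.0172251 ,  0.00836684, -0.02570142]), 'gripper_force': 0.0, 'width': 1.0029482496422906}
scene 552.4995225723605 [ 0.0148383  -0.50431608  0.56154672] [-2.054, 0.722, -0.413]
top 619.5781939059239 [0.37979367 0.06793772 1.25998082] [-2.158, 2.199, -0.139]
[[-5.49770586e-04 -9.66727545e-01 -2.55807645e-01  6.98295663e-02]
 [ 9.99999778e-01 -4.35454214e-04 -5.03522406e-04  9.50913273e-04]
 [ 3.75376463e-04 -2.55807865e-01  9.66727570e-01 -1.46345900e-01]
 [ 0.00000000e+00  0.00000000e+00  0.00000000e+00  1.00000000e+00]]
```

View pics/top0.png

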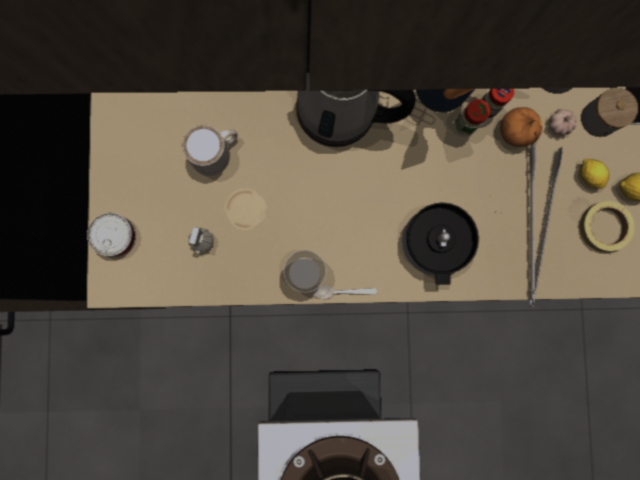

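View pics/scene0.png

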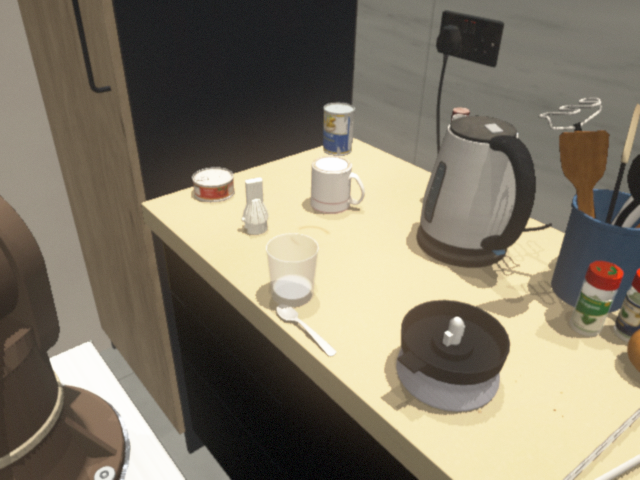

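```bash
sed -i "s/return K,np.array(p\['eye'\]),np.array(p\['rotation'\])/return K,np.array(p['eye']),R.from_rotvec(p['rotation']).as_matrix()/" h.py
python3 - <<'E'
from h import *
t=cv2.imread('pics/top0.png');s=cv2.imread('pics/scene0.png')
c=lambda im,u,v,r:cv2.resize(im[v-r:v+r,u-r:u+r],(300,300),interpolation=cv2.INTER_CUBIC)
cv2.imwrite('pics/m1.png',np.vstack([np.hstack([c(t,200,240,20),c(t,442,242,40)]),np.hstack([c(s,255,205,35),c(s,452,345,60)])]))
for n,u,v,z in [('top',203,241,.03),('top',194,236,.105),('scene',256,230,0.0),('scene',254,181,.105),('top',441,240,.074),('top',443,280,.065),('top',304,272,.05)]: print(n,u,v,ray(n,u,v,z).round(4))
E
```

```text
top 203 241 [0.5112 0.2615 0.03  ]
top 194 236 [0.5129 0.2664 0.105 ]
scene 256 230 [0.5114 0.2622 0.    ]
scene 254 181 [0.512 0.262 0.105]
top 441 240 [ 0.5003 -0.2039  0.074 ]
top 443 280 [ 0.4233 -0.2067  0.065 ]
top 304 272 [0.4447 0.0619 0.05  ]
```

View pics/m1.png

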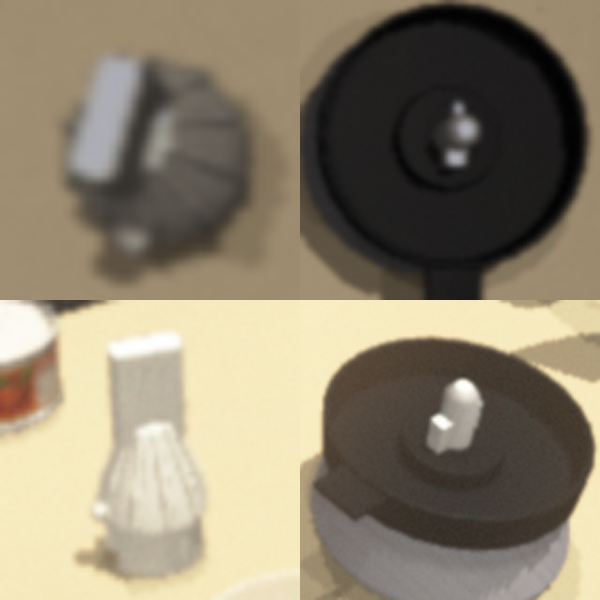

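```bash
cat >> h.py <<'E'
def go(x,y,z,yaw=None):
    s=observe();Q=R.from_rotvec(s['ee_rot']);d=Q.inv().apply(np.array([x,y,z])-s['position'])
    t=Q.as_matrix();y0=np.arctan2(t[1,0],t[0,0])
    print('shift',d.round(4),'dist',np.linalg.norm(d).round(3),'yaw now',y0.round(4),'turn z',None if yaw is None else round(y0-yaw,4),'tilt',t[:2,2].round(4))
E
python3 - <<'E'
from h import *
go(.5,-.204,.25)
a=ray('top',443.3,244.1,.08);b=ray('top',444.1,230,.08);print(a,b,np.degrees(np.arctan2(*(b-a)[1::-1])))
b=ray('top',197.3,252,.045);print(b)
print([ray('top',u,v,.105).round(4) for u,v in((180+125/7.5,220+60/7.5),(180+90/7.5,220+178/7.5))])
E
```

```text
shift [ 0.3998 -0.2616 -0.0126] dist 0.478 yaw now 0.3497 turn z None tilt [-0.0006  0.0013]
[ 0.49163914 -0.20666807  0.08      ] [ 0.51890587 -0.20935888  0.08      ] -5.635969418106152
[0.48809469 0.27028065 0.045     ]
[array([0.5278, 0.2615, 0.105 ]), array([0.4984, 0.2701, 0.105 ])]
```

```bash
python3 -m pendant '[0.05,-0.033,-0.002,0,0,0.09,0.09,0.05,-0.033,-0.002,0,0,0.09,0.09,0.05,-0.033,-0.002,0,0,0.09,0.09,0.05,-0.033,-0.002,0,0,0,0.09,0.05,-0.033,-0.002,0,0,0,0.09,0.05,-0.033,-0.002,0,0,0,0.09,0.05,-0.033,0,0,0,0,0.09]'
python3 - <<'E'
from h import *
go(.5,-.204,.25)
s=observe();im=get_image('wrist');save(0,im,'w1');print(s['position'])
K,e,Q=cam('wrist',s);print(proj('wrist',[.505,-.207,.08],s))
E
```

```text
clock: 0.98
position: [0.5235, -0.3045, 0.2497]
ee_rot: [3.139, 0.125, -0.0]
force: [1.4, -1.7, 0.4]
width: 0.978
gripper_force: 0.0
shift [-0.0154 -0.102  -0.0003] dist 0.103 yaw now 0.0795 turn z None tilt [-0.0002 -0.0001]
[ 0.5234589  -0.30448641  0.24966829]
[209.04809026 237.1226302 ]
```

View pics/w1.png

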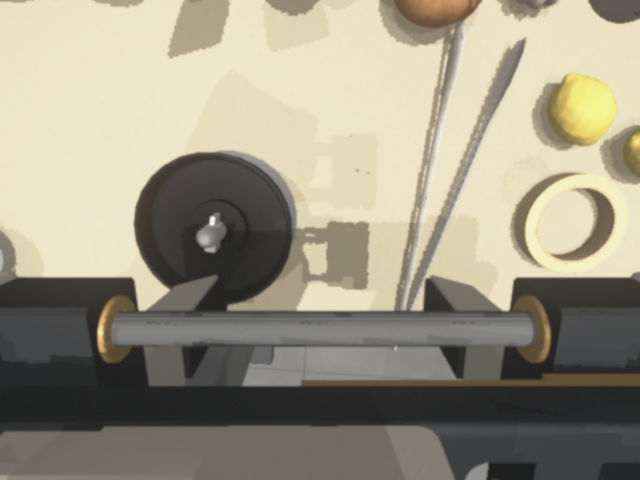

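The press is visible in the wrist view, spindle at about (210,235). I'll move closer to read the wing angle.

```bash
python3 -m pendant '[-0.02,-0.034,0.02,0,0,0,0.09,-0.02,-0.034,0.02,0,0,0,0.09,-0.015,-0.034,0.02,0,0,0,0.09,0,0,0,0,0,0,0.09,0,0,0,0,0,0,0.09]'
python3 - <<'E'
from h import *
s=observe();im=get_image('wrist');save(0,im,'w2');print(s['position'])
u,v=proj('wrist',[.503,-.207,.08],s).astype(int);print(u,v)
c=im[max(0,v-60):v+60,u-60:u+60]
print(max(0,v-60),u-60);save(0,np.hstack([cv2.resize(c,None,fx=5,fy=5,interpolation=2)]),'w2c')
E
```

```text
clock: 1.65
position: [0.4596, -0.2092, 0.19]
ee_rot: [3.139, 0.125, 0.001]
force: [0.0, -0.0, -0.1]
width: 0.983
gripper_force: 0.0
[ 0.45960532 -0.2091812   0.19000422]
324 181
121 264
```

View pics/w2c.png

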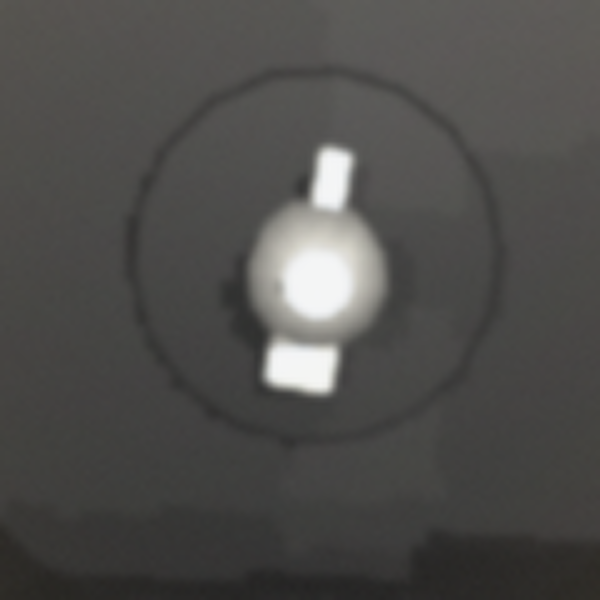

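The crop shows the spindle clearly. The thick wing points down with its outer end at crop (298,388), the thin wing is at (337,150), and the post top is at (318,285).

Run:
```python
from h import *
s=observe()
f=lambda u,v,z:ray('wrist',264+u/5-.4,121+v/5-.4,z,s)
a=f(298.5,388.5,.08);b=f(337,150.5,.08);print(a,b,(a+b)/2,np.linalg.norm(a-b),'yaw',np.arctan2(*(b-a)[1::-1]))
print(f(318,285,.098),f(315,255,.062))
go(.47,.262,.26,-.285)
```

```text
[ 0.49189424 -0.20740949  0.08      ] [ 0.52387945 -0.21002055  0.08      ] [ 0.50788685 -0.20871502  0.08      ] 0.03209160866429576 yaw -0.08145248884122366
[ 0.50773623 -0.20862486  0.098     ] [ 0.50865642 -0.20847256  0.062     ]
shift [ 0.0473 -0.4692 -0.0701] dist 0.477 yaw now 0.0789 turn z 0.3639 tilt [ 0.0011 -0.0007]
```

```bash
python3 -m pendant '[0.006,-0.05,-0.02,0,0,0,0.09,0.006,-0.059,-0.015,0,0,0,0.09,0.006,-0.06,-0.01,0,0,0,0.09,0.006,-0.06,-0.01,0,0,0,0.09,0.006,-0.06,-0.01,0,0,0,0.09,0.006,-0.06,-0.005,0,0,0,0.09,0.006,-0.06,0,0,0,0,0.09,0.006,-0.06,0,0,0,0,0.09,0,0,0,0,0,0.182,0.09,0,0,0,0,0,0.182,0.09]'
python3 -m pendant '[0,0,0,0,0,0,0.09,0,0,0,0,0,0,0.09]'
python3 - <<'E'
from h import *
s=observe();im=get_image('wrist');save(0,im,'w3');print(s['position'],cam('wrist',s)[1])
u,v=proj('wrist',[.512,.263,.06],s).astype(int);print(u,v)
v0=max(0,v-90);u0=max(0,u-90);print(u0,v0)
c=im[v0:v0+150,u0:u0+200];save(0,cv2.resize(c,None,fx=4,fy=4,interpolation=2),'w3c')
E
```

```text
clock: 2.95
position: [0.4709, 0.2634, 0.2599]
ee_rot: [-3.108, 0.454, -0.001]
force: [0.3, -0.3, -0.8]
width: 0.981
gripper_force: 0.0
clock: 3.2
position: [0.4704, 0.2626, 0.2599]
ee_rot: [-3.11, 0.44, -0.001]
force: [-0.7, -0.0, 0.5]
width: 0.977
gripper_force: 0.0
[0.47043449 0.26255384 0.25992842] [0.53775291 0.24306031 0.4062996 ]
310 175
220 85
```

View pics/w3c.png

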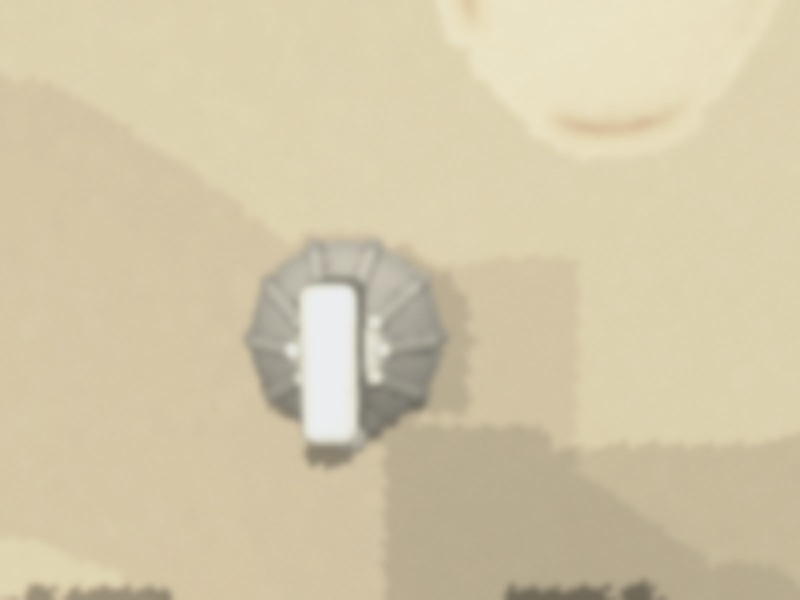

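The crest top is the bright rectangle from crop (302,285) to (357,443), almost aligned with the tool.

Run:
```python
from h import *
im=cv2.imread('pics/w3.png')[85:235,220:420].copy()
g=cv2.cvtColor(im,cv2.COLOR_BGR2HSV);m=((g[...,2]>205)&(g[...,1]<22)).astype(np.uint8);m[:60]=0;m[115:]=0
c=max(cv2.findContours(m,0,1)[0],key=cv2.contourArea);r=cv2.minAreaRect(c);print(r)
s=observe();P=np.array([ray('wrist',220+u,85+v,.105,s) for u,v in cv2.boxPoints(r)]);P=P[np.argsort(P[:,0])]
n,f=P[:2].mean(0),P[2:].mean(0);yaw=np.arctan2(*(f-n)[1::-1]);print(n,f,(n+f)/2,np.linalg.norm(f-n),yaw)
x,y=((n+f)/2)[:2];go(x,y,.082,yaw)
```

```text
((80.0, 90.0), (38.0, 16.0), 90.0)
[0.50328003 0.27275079 0.105     ] [0.53168543 0.26401667 0.105     ] [0.51748273 0.26838373 0.105     ] 0.029717872069112167 -0.2983059204254376
shift [ 0.0437 -0.0187  0.1779] dist 0.184 yaw now -0.2818 turn z 0.0165 tilt [0.0003 0.0002]
```

```bash
python3 -m pendant '[0.022,-0.009,0,0,0,0,0.06,0.021,-0.008,0,0,0,0,0.06,0,0,0.045,0,0,0,0.05,0,0,0.045,0,0,0,0.05,0,0,0.045,0,0,0,0.05,0,0,0.042,0,0,0,0.05,0,0,0,0,0,0,0.05]'
python3 - <<'E'
from h import *
print(observe()['position']);save(0,get_image('wrist'),'w4')
E
```

```text
clock: 4.12
position: [0.5142, 0.2655, 0.0802]
ee_rot: [3.107, -0.442, -0.007]
force: [-0.0, -0.6, 0.4]
width: 0.544
gripper_force: 0.0
[0.5141581  0.26553305 0.08017132]
```

View pics/w4.png

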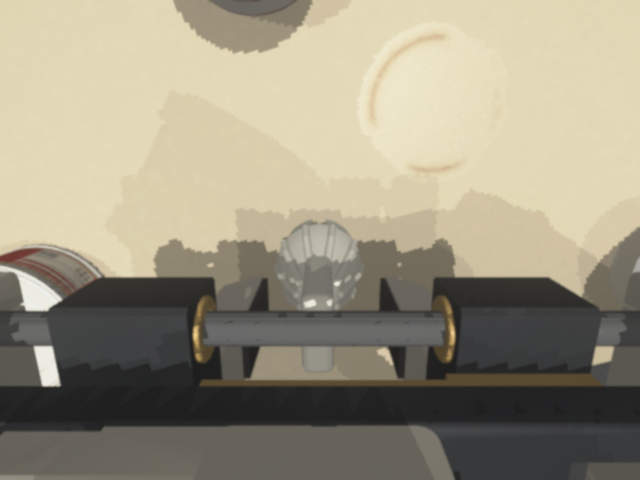

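The cone is centred between the fingers, with the crest at about u=318. I'll close on it.

```bash
python3 -m pendant '[0,0,0,0,0,0,0.03,0,0,0,0,0,0,0.02,0,0,0,0,0,0,0.015,0,0,0,0,0,0,0.0,0,0,0,0,0,0,0.0,0,0,0,0,0,0,0.0,0,0,0,0,0,0,0.0]' 35
python3 -m pendant '[0,0,-0.02,0,0,0,0,0,0,-0.04,0,0,0,0,0,0,-0.04,0,0,0,0,0,0,-0.04,0,0,0,0,0,0,-0.02,0,0,0,0,0,0,0,0,0,0,0]'
python3 - <<'E'
from h import *
s=observe();print(s['position']);im=get_image('scene');save(0,im,'s5');im2=get_image('wrist');save(0,im2,'w5')
u,v=proj('scene',s['position']).astype(int);print(u,v)
a=cv2.resize(im[max(0,v-50):v+100,u-75:u+75],(400,400));b=im2[150:400,195:445];save(0,np.hstack([a,cv2.resize(b,(400,400))]),'m5')
go(.508,-.2086,.24,-.0815)
E
```

```text
clock: 5.05
position: [0.516, 0.2672, 0.083]
ee_rot: [-3.11, 0.445, -0.001]
force: [-0.9, -0.5, 5.9]
width: 0.127
gripper_force: 35.0
clock: 5.8
position: [0.5164, 0.2674, 0.2438]
ee_rot: [-3.108, 0.445, -0.003]
force: [0.4, 0.6, -1.9]
width: 0.125
gripper_force: 35.0
[0.51636742 0.26743955 0.24376361]
250 105
shift [0.1262 0.4582 0.0019] dist 0.475 yaw now -0.2843 turn z -0.2028 tilt [-0.0013 -0.0009]
```

View pics/m5.png

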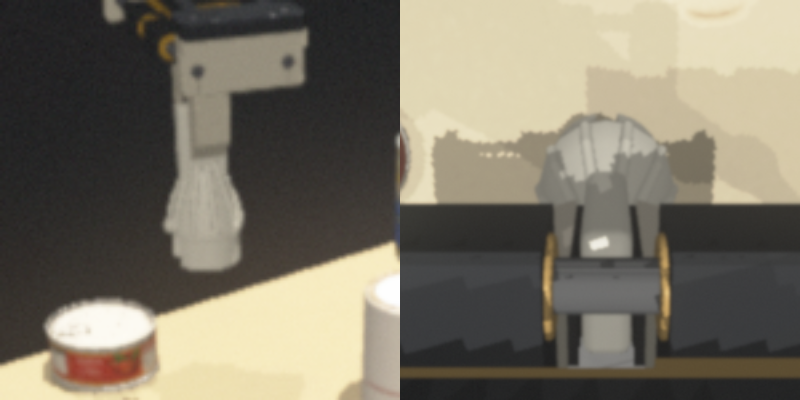

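```bash
python3 -m pendant '[0.008,0.03,0,0,0,0,0,0.0158,0.0573,0,0,0,0,0,0.0158,0.0573,0,0,0,0,0,0.0158,0.0573,0,0,0,0,0,0.0158,0.0573,0,0,0,0,0,0.0158,0.0573,0,0,0,0,0,0.0158,0.0573,0,0,0,0,0,0.0158,0.0573,0,0,0,0,0,0.008,0.03,0,0,0,-0.1,0,0,0,0,0,0,-0.1,0]'
python3 -m pendant '[0,0,0,0,0,0,0,0,0,0,0,0,0,0]'
python3 - <<'E'
from h import *
s=observe();print(s['position'],s['force'])
go(.508,-.2086,.195,-.0815)
im=get_image('scene');save(0,im,'s6')
for z in(.083,):
  f=s['position']-[0,0,z];print('foot px',proj('scene',f),'spindle top',proj('scene',[.508,-.2086,.098]))
u,v=proj('scene',[.508,-.2086,.12]).astype(int);save(0,cv2.resize(im[v-90:v+60,u-75:u+75],(600,600),interpolation=2),'s6c');print(u-75,v-90)
E
```

```text
clock: 7.15
position: [0.5063, -0.2145, 0.2406]
ee_rot: [3.138, -0.136, -0.005]
force: [0.9, 0.4, -1.1]
width: 0.128
gripper_force: 35.0
clock: 7.4
position: [0.5077, -0.2103, 0.2419]
ee_rot: [-3.138, 0.134, 0.002]
force: [-1.2, -0.3, -1.5]
width: 0.13
gripper_force: 35.0
[ 0.50773366 -0.21033713  0.24185309] [-1.24006985 -0.33998318 -1.49500883]
shift [ 0.0002 -0.0017  0.0469] dist 0.047 yaw now -0.0856 turn z -0.0041 tilt [-0.0014  0.0007]
foot px [467.90146257 281.01896043] spindle top [458.88262545 318.33177183]
386 214
```

View pics/s6c.png

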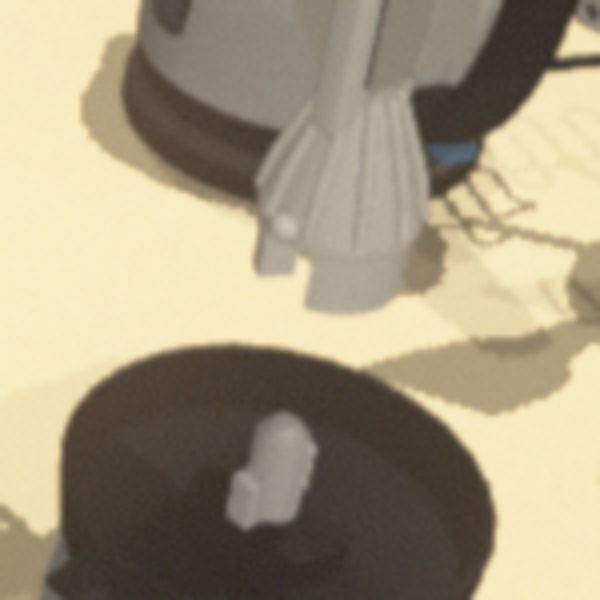

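The cone is held upright with the slot facing the lip, and its foot is at crop (332,270) as predicted. The spindle tip at (288,415) also matches. Now descending gently.

```bash
python3 -m pendant '[0,-0.0017,0.02,0,0,0,0,0,0,0.02,0,0,0,0,0,0,0.012,0,0,0,0,0,0,0.012,0,0,0,0,0,0,0.006,0,0,0,0,0,0,0,0,0,0,0]'
python3 -c "
from h import *
go(.508,-.2086,.145,-.0815)"
```

```text
clock: 8.2
position: [0.5081, -0.2093, 0.1725]
ee_rot: [-3.139, 0.133, 0.001]
force: [0.1, 0.2, -0.4]
width: 0.126
gripper_force: 35.0
shift [-0.0002 -0.0007  0.0275] dist 0.028 yaw now -0.0844 turn z -0.0029 tilt [-0.0004  0.0001]
```

```bash
python3 -m pendant '[0,-0.0007,0.003,0,0,0,0,0,0,0.003,0,0,0,0,0,0,0.003,0,0,0,0,0,0,0.002,0,0,0,0,0,0,0,0,0,0,0]'
```

```text
clock: 8.82
position: [0.5082, -0.2086, 0.1616]
ee_rot: [-3.139, 0.132, 0.0]
force: [-0.7, 0.0, -1.5]
width: 0.127
gripper_force: 35.0
```

```bash
python3 -m pendant '[0,0,0.002,0,0,0,0,0,0,0.002,0,0,0,0,0,0,0.002,0,0,0,0,0,0,0,0,0,0,0]'
```

```text
clock: 9.32
position: [0.5081, -0.2086, 0.1555]
ee_rot: [-3.139, 0.132, 0.001]
force: [1.1, 0.3, -0.4]
width: 0.127
gripper_force: 35.0
```

```bash
python3 -m pendant '[0,0,0.002,0,0,0,0,0,0,0.002,0,0,0,0,0,0,0.002,0,0,0,0,0,0,0.002,0,0,0,0,0,0,0,0,0,0,0]'
```

```text
clock: 9.95
position: [0.5081, -0.2086, 0.1475]
ee_rot: [-3.139, 0.132, 0.001]
force: [0.4, -0.7, -0.7]
width: 0.13
gripper_force: 35.0
```

```bash
python3 -m pendant '[0,0,0.001,0,0,0,0,0,0,0.001,0,0,0,0,0,0,0.001,0,0,0,0,0,0,0,0,0,0,0]'
```

```text
clock: 10.45
position: [0.5083, -0.2087, 0.1449]
ee_rot: [3.139, -0.132, 0.0]
force: [-0.3, 0.5, 2.4]
width: 0.13
gripper_force: 35.0
```

```bash
python3 -m pendant '[0,0,0.001,0,0,0,0,0,0,0,0,0,0,0]' && python3 -m pendant '[0,0,0,0,0,0,0.02,0,0,0,0,0,0,0.03,0,0,0,0,0,0,0.045,0,0,0,0,0,0,0.045,0,0,0,0,0,0,0.045,0,0,-0.02,0,0,0,0.045,0,0,-0.04,0,0,0,0.045,0,0,-0.05,0,0,0,0.045,-0.02,0,-0.05,0,0,0,0.045,0,0,0,0,0,0,0.045]'
python3 - <<'E'
from h import *
s=observe();im=get_image('scene');save(0,im,'s7')
u,v=proj('scene',[.508,-.2086,.1]).astype(int);a=cv2.resize(im[v-75:v+75,u-75:u+75],(400,400),interpolation=2)
P=[.508,-.2086,.062];print('foot',proj('scene',P),'top home',proj('scene',[.508,-.2086,.167]),'unhome',proj('scene',[.508,-.2086,.185]),u-75,v-75)
w=get_image('wrist');save(0,w,'w7');b=cv2.resize(w[80:330,195:445],(400,400));save(0,np.hstack([a,b]),'m7')
E
```

```text
clock: 10.7
position: [0.5083, -0.2087, 0.1439]
ee_rot: [3.139, -0.132, 0.0]
force: [-0.7, 1.1, 3.1]
width: 0.13
gripper_force: 35.0
clock: 11.95
position: [0.4893, -0.2077, 0.3079]
ee_rot: [3.136, -0.133, 0.011]
force: [0.5, -0.4, -0.4]
width: 0.489
gripper_force: 0.0
foot [454.49490571 339.2167112 ] top home [468.01145235 274.8798178 ] unhome [470.56410088 262.72956369] 384 242
```

View pics/m7.png

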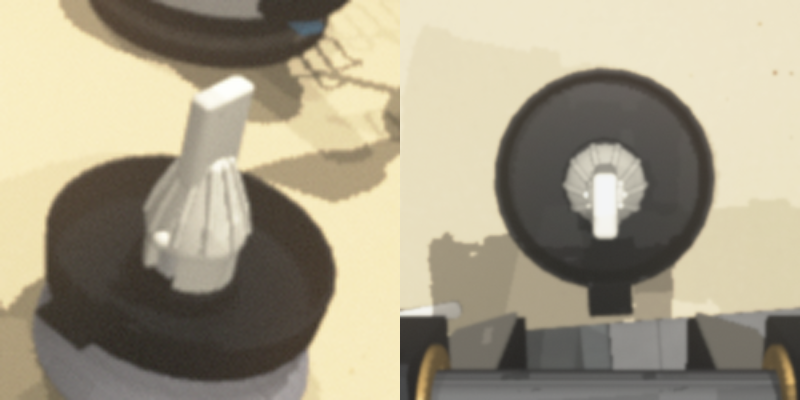

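The cone is fully home. Its crest top sits at crop (223,92), against a predicted (224,88) for home and a row of about 55 if it were still on the wings. It stands upright in the dish.

```bash
python3 -m pendant '[0,0,0,0,0,0,0.045,0,0,0,0,0,0,0.045]'; python3 -c "from cell import sign_off;print(sign_off())"
```

```text
clock: 12.3
position: [0.488, -0.2068, 0.3025]
ee_rot: [-3.138, 0.132, 0.003]
force: [-0.2, 1.2, 1.0]
width: 0.486
gripper_force: 0.0
the job is handed in; nothing more can be done
None
```

The reamer cone is on the spindle with its slots matched to the wings, upright and fully home on its seat; the tumbler was not touched, and I handed the job in at 12.3 s.

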